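# Put the fallen hardener bottle in the discard case

### The job

Lift the lid of the grey discard case and bring it all the way back until it rests open on its stop. Then lift the bottle that has fallen over off the freely spinning stand and lay it gently on its side, flat on the floor of the case beside the tape roll; do not drop it in. Leave the lid resting open and the two other bottles standing upright on the stand.

Things in the scene. Friction and masses are not known exactly. Their poses are not given: they have to be found in the camera images.
- case: fixed grey plastic open-topped case, 150 (x) x 230 (y) x 80 mm high outside (all sizes in mm), walls and floor 6 thick. Origin: centre of its underside, on the bench. Its -x side is the front, turned half towards the stand and the robot; the lid hinges on its +x side
- case_floor (a point): point on the case's inner floor, at its centre, 6 above the bench; axes as the case's
- case_lid (a joint): lid angle (rad): 0 shut, grows as it opens upwards; its stop is at 1.9, about 19 degrees past upright. Flat grey plate 6 thick, 180 from hinge to front edge, 230 wide; it overhangs the front wall by 30 over its whole width, so fingers fit under this lip. About 0.3 kg, damped hinge, no spring: falls shut until past upright, then back onto the stop
- lid_hinge (a point): middle of the hinge axis, on the lid's underside at the case's +x rim, 80.5 above the bench; its y axis is the hinge axis, its x axis points from the lip to the hinge and turns with the lid
- lid_lip (a point): middle of the lid's free front edge, on its underside; axes as lid_hinge, 180 from it
- disc_top (a point): centre of the top face of the stand's round plywood disc, 35 above the bench; disc 230 across and 10 thick, spins freely about its vertical axis on a fixed foot 140 across
- fallen_bottle: small square white bottle lying on its side on the disc: body 34 x 34 x 60 long, then a round black cap 26 across, 85 long in all, about 70 g. Origin: on its long axis at mid length, 17 above what it lies on; its x axis runs along it towards the cap
- bottle_a: bottle of the same kind standing upright on the disc, 34 square, 85 tall; origin: centre of its foot, z up through the cap
- bottle_b: another bottle just like bottle_a, standing upright on the disc
- tape_roll: roll of paper tape lying flat in the +y end of the case, 76 across, hole 54, 24 high; origin: centre of its underside
Things that resemble listed ones, but are neither listed nor needed, are in the scene too. Of the things that look like the part that bears disc_top, the larger one is meant.

How it is judged:
By the outcome, as a careful person would: the job done as asked, in the order asked, and still so for the second after the job is handed in, with the robot touching nothing.
It also fails if it takes over 70 s, if anything falls off the work surface, if the arm or the gripper's body presses on something with over 40 N, if the wrist force passes 120 N, or if a joint passes its speed limit or range.

### The arm

A 6-joint arm with a two-finger parallel gripper is mounted at the origin on the work surface. World frame = base frame: x ahead of the robot, y to its left, z up, the work surface at z = 0. Lengths are in mm, angles in rad, forces in N, time in s.
With the tool pointing down it reaches from about 325 to 900 mm from the base axis. Payload 3.5 kg.
Tool frame: the origin (TCP) lies between the finger pads; the fingertips stand 22 mm ahead of it and the grasp point (between the pads) lies 3 mm ahead of it; z points along the fingers, y is the line along which they close (so a half turn about z gives the same grasp; the last joint's range is limited). The gripper opens to 85 mm and grips with 20 to 120 N. Pads are 22 mm wide; open, the fingers measure 114 mm over their backs; the gripper's body (76 mm by 85 mm) begins 54 mm behind the grasp point. The pads swing forward as they close: fully open they stand 13 mm farther back than shut.
Start: joints at [-1.223, 0.276, -0.026, 1.268, 0, 1.467], TCP at [272.292, -562.565, 253.313] pointing down, gripper open.
Joint ranges: [-3.12, 3.12], [-0.85, 1.88], [-1.08, 1.24], [-1.95, 2.15], [-1.57, 1.53], [-3.14, 3.14]. Speed limits (rad/s): [2.57, 2.57, 3.14, 3.14, 3.14, 3.14].

### API

Orientations are given as a 3x3 rotation matrix whose columns are the frame's x, y, z axes.
In Python, from workcell import status, cams, env gives the robot as it stands.
- The arm moves only by the tool step_arm, never from a script. Its argument "series" is a list of rows, each a list of 5 numbers: the shift along the tool's x, y, z in cm, then the turn about the tool's z in rad, then the opening, from 0 (shut) to 1 (fully open). A call has 1 to 5 rows; each row shifts and turns the commanded pose from where the row before left it, along the tool's axes as they then stand; what a row does not reach is not made up. A row lasts 1/12 s, in which the tool goes at most 41.7 mm and 7.16 degrees, less where a joint would pass 70% of its speed; a pose out of reach is approached as far as the arm can. A call is refused whole if a number of a shift passes 4.17 or a number of a turn 0.125, either way. A call with a gripper value outside its range is refused whole. The fingers move at their own pace and stop on an object; "force" is the grip in N (left out, the last holds). Time passes only in rows, so rows that do not move let the fingers close. It gives the time, the measured TCP pose, the force, the opening and the grip force at its end, in the units of the state.
- status.sense(): the state, without advancing time (a new reading comes with each control period).
- cams.get_image(name): name is "side" or "top" or "wrist"; returns a dict with "pixels" (420x560x3 uint8, red, green, blue), "z_map" (420x560 float32, mm along the optical axis (not along the pixel's ray), 0 where there is no reading), "mtx" (3x3 intrinsics, pixels), "cam_to_world" (4x4, takes a point from camera to world coordinates); the wrist camera has in their place "mount" (4x4, takes a point from camera to tool coordinates, whose origin is the TCP and whose axes are the flange's). Camera axes: x right, y up, looking along -z (the intrinsics and any distortion apply to the point x, -y, -z); pixel columns grow to the right and rows downward; lengths in mm; the calibration is good to about 2 mm. A picture is of the moment at which its call begins: read the wrist's pose just before it.
- env.sign_off(): hands the job in; it is judged then, once.
The state is a dict: "t": time; "joint_pos": joint angles; "dq": joint speeds; "tau": joint torques, N m; "ee_pos": TCP position; "tcp_rot": TCP orientation; "wrist_force": force on the tool from outside, world axes, zero at the start; "ft_torque": the same for the moment, N m; "opening": finger opening in mm; "grasp_force": force on a finger pad.
Only numpy, scipy, OpenCV 4.12 (cv2) and the standard library are available. Lean on these libraries where they do the work, as an engineer would, in place of code of your own. Each camera call takes 0.05 s, during which the arm holds its last target. There are 200 camera calls.

## Working session

There is one attempt and no reset: what is moved stays moved. The work goes in short steps, Python scripts to look and compute and a tool call to move; the robot and the scene stay as the last step left them, time stands still between calls to the robot, and variables do not carry over. Pictures are saved under pics/ and viewed, at most 10 in all, crops included, and the job is handed in when it is done.

Besides the shell and the picture viewer there is one more tool, called after ">>>" in YAML: its name, and indented under it one key for each argument. step_arm: Moves the arm, as the interface text tells. Its arguments: {"type":"object","properties":{"series":{"type":"array","items":{"type":"array","items":{"type":"number"}}},"force":{"type":"number"}},"required":["series"]}

```bash
mkdir -p pics; cat > h.py <<'E'
import numpy as np, cv2
from workcell import status, cams, env
def grab(n):
    s=status.sense(); d=cams.get_image(n)
    if n=="wrist":
        T=np.eye(4);T[:3,:3]=np.array(s["tcp_rot"]);T[:3,3]=s["ee_pos"];d["c2w"]=T@np.array(d["mount"])
    else: d["c2w"]=np.array(d["cam_to_world"])
    return d
def pts(d):
    z=d["z_map"];h,w=z.shape;K=np.array(d["mtx"]);v,u=np.mgrid[:h,:w]
    P=np.stack([(u-K[0,2])/K[0,0]*z,-(v-K[1,2])/K[1,1]*z,-z],-1)
    return P@d["c2w"][:3,:3].T+d["c2w"][:3,3]
def save(d,n): cv2.imwrite("pics/"+n+".png",d["pixels"][...,::-1]); np.savez("pics/"+n+".npz",p=pts(d),im=d["pixels"],z=d["z_map"])
E
python3 - <<'E'
from h import *
a=grab("top");b=grab("side");save(a,"top0");save(b,"side0")
print(status.sense()); print(a["mtx"],a["c2w"],b["c2w"], a.keys())
E
```

```text
{'t': 0.1, 'joint_pos': array([-1.22340865e+00,  2.77105139e-01, -2.77412535e-02,  1.26798676e+00,
        2.73677965e-06,  1.46740953e+00]), 'dq': array([-0.00103796, -0.00125323,  0.00381163, -0.00084154, -0.00086436,
        0.00051294]), 'tau': array([-7.78669310e-04, -4.46707499e+01,  2.96129036e+01,  8.44237162e-03,
       -6.78347942e-05,  6.15574194e-06]), 'ee_pos': array([ 272.0646385 , -561.95123083,  252.24269822]), 'tcp_rot': array([[ 9.00110038e-01,  4.35662073e-01, -6.90848736e-04],
       [ 4.35662569e-01, -9.00108024e-01,  1.91608707e-03],
       [ 2.12927974e-04, -2.02566614e-03, -9.99997926e-01]]), 'wrist_force': array([0.33339312, 0.05357625, 0.13058003]), 'ft_torque': array([-0.00526053, -0.01063843,  0.03893828]), 'grasp_force': 0.0, 'opening': 85.31267519261212}
[[391.30447761   0.         275.25813986]
 [  0.         391.30447761 217.46302722]
 [  0.           0.           1.        ]] [[ 3.23458333e-02  9.75895008e-01 -2.15830211e-01  3.32618502e+02]
 [-9.99459455e-01  3.28519993e-02 -1.24286019e-03 -1.33559115e+02]
 [ 5.87755289e-03  2.15753746e-01  9.76430118e-01  1.11628928e+03]
 [ 0.00000000e+00  0.00000000e+00  0.00000000e+00  1.00000000e+00]] [[ 9.90840433e-01  6.67003012e-02 -1.17415101e-01  4.15442534e+02]
 [-1.34957765e-01  5.19074494e-01 -8.44007151e-01 -1.18944051e+03]
 [ 4.65165312e-03  8.52122491e-01  5.23321720e-01  7.26070960e+02]
 [ 0.00000000e+00  0.00000000e+00  0.00000000e+00  1.00000000e+00]] dict_keys(['pixels', 'z_map', 'mtx', 'cam_to_world', 'c2w'])
```

View pics/top0.png

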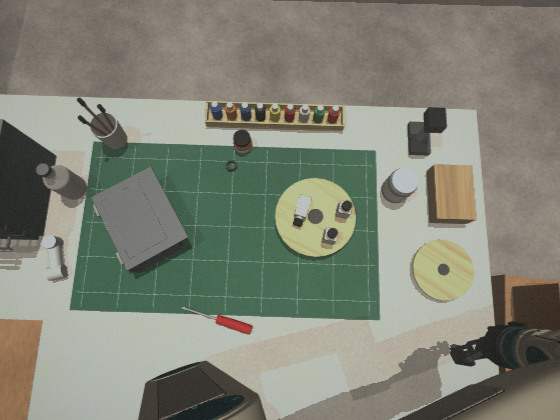

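View pics/side0.png

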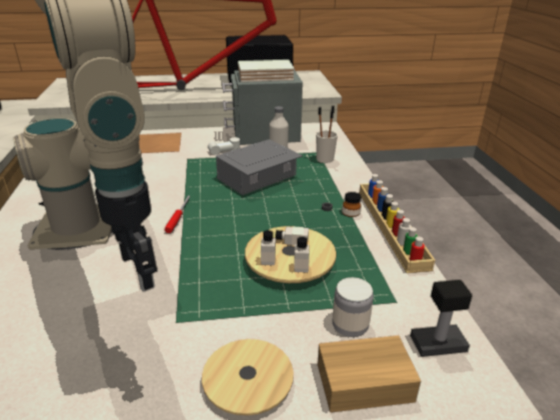

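The top view shows two round discs. The one at (315,217) is about 80 px across and carries three bottles; the one at (443,270) is about 62 px and empty. The first is larger and bears the bottles, so it is the one meant. The lying bottle is at (302,210), with standing ones at (345,209) and (331,236). The grey case, lid shut, is at (140,220).

```bash
python3 - <<'E'
from h import *
f=np.load("pics/top0.npz");p=f["p"];im=f["im"];X,Y,Z=p[...,0],p[...,1],p[...,2]
roi=np.zeros(Z.shape,bool);roi[160:280,85:195]=1
m=roi&(Z>70)&(Z<100)
q=p[m]; r=cv2.minAreaRect(q[:,:2].astype(np.float32)); print("lid",r,np.median(q[:,2])); print(cv2.boxPoints(r))
c=cv2.fitEllipse
roi[:]=0;roi[165:270,260:370]=1
m=roi&(Z>28)&(Z<40)&(im[...,0]>120)&(im[...,2]<170)
q=p[roi&(Z>25)&(Z<44)];print("disc",cv2.minEnclosingCircle(q[:,:2].astype(np.float32)),np.median(q[:,2]))
for h0 in (45,):
  mm=(roi&(Z>h0)).astype(np.uint8);n,l,s,ce=cv2.connectedComponentsWithStats(mm)
  for i in range(1,n):
    if s[i,4]<15: continue
    q=p[l==i];print(s[i],ce[i],q.mean(0),q[:,2].max(),cv2.minAreaRect(q[:,:2].astype(np.float32)))
for n,y0,x0,h,w in (("top0",160,260,110,110),("top0",155,80,130,130)):
  pass
A=cv2.resize(im[165:265,265:365],(400,400),interpolation=cv2.INTER_CUBIC)
B=cv2.resize(np.load("pics/side0.npz")["im"][215:300,235:345],(400,400*85//110),interpolation=cv2.INTER_CUBIC)
B=cv2.copyMakeBorder(B,0,400-B.shape[0],0,0,cv2.BORDER_CONSTANT)
cv2.imwrite("pics/crop1.png",np.hstack([A,B])[...,::-1])
E
```

```text
lid ((548.4893188476562, 238.35421752929688), (231.2688751220703, 188.67330932617188), 31.80946159362793) 86.2421568458251
[[400.49805 257.57156]
 [499.94702  97.23593]
 [696.4806  219.13687]
 [597.0316  379.4725 ]]
disc ((580.1837158203125, -245.4796905517578), 114.90771484375) 34.148175849799145
[293 194  19  33 355] [301.53239437 209.46760563] [ 589.95918252 -204.06421495   65.63592371] 73.73375449519222 ((589.5447998046875, -203.82589721679688), (34.1795654296875, 85.71194458007812), 74.75968170166016)
[336 201  17  17 234] [343.88461538 208.95726496] [ 586.92756145 -315.26979161   98.18540769] 1116.289278756448 ((465.68707275390625, -241.3030548095703), (44.433990478515625, 339.5431823730469), 58.45893478393555)
[322 227  17  19 224] [330.12053571 235.40625   ] [ 513.59273109 -278.12406144  100.72070953] 1116.289278756448 ((427.9350891113281, -222.87037658691406), (45.1170768737793, 257.3159484863281), 56.8079833984375)
```

View pics/crop1.png

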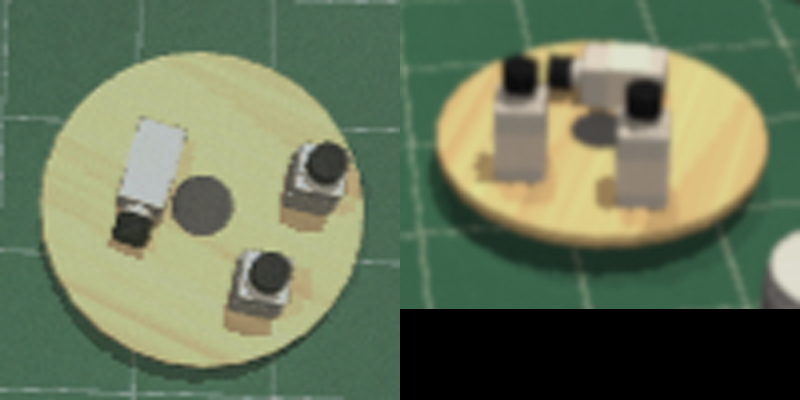

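The crop confirms it: the white lying bottle is on the large disc, its cap pointing to the lower left at crop (130,228), and the two others stand upright at (315,180) and (262,285). Next I check which side of the case is the front.

```bash
python3 - <<'E'
from h import *
f=np.load("pics/top0.npz");p=f["p"];im=f["im"];g=np.load("pics/side0.npz")
for F,(a,b,c,d) in ((f,(160,280,85,195)),(g,(135,200,205,310))):
  P=F["p"];roi=np.zeros(P.shape[:2],bool);roi[a:b,c:d]=1
  q=P[roi&(P[...,2]>83)&(P[...,2]<91)];r=cv2.minAreaRect(q[:,:2].astype(np.float32));print("lid",r,cv2.boxPoints(r).round().tolist(),np.median(q[:,2]))
  q=P[roi&(P[...,2]>15)&(P[...,2]<70)];r=cv2.minAreaRect(q[:,:2].astype(np.float32));print("body",r,cv2.boxPoints(r).round().tolist())
A=cv2.resize(im[160:280,85:195],(367,400),interpolation=cv2.INTER_CUBIC)
B=cv2.resize(g["im"][135:200,210:305],(430,294),interpolation=cv2.INTER_CUBIC)
B=cv2.copyMakeBorder(B,0,106,0,0,cv2.BORDER_CONSTANT)
cv2.imwrite("pics/crop2.png",np.hstack([A,B])[...,::-1])
E
```

```text
lid ((549.149169921875, 237.52284240722656), (230.89784240722656, 186.80299377441406), 31.72353744506836) [[402.0, 256.0], [500.0, 97.0], [696.0, 219.0], [598.0, 378.0]] 86.39547435606846
body ((445.90631103515625, 186.6986541748047), (16.724185943603516, 149.70570373535156), 37.479156494140625) [[394.0, 241.0], [485.0, 122.0], [498.0, 132.0], [407.0, 251.0]]
lid ((551.8770751953125, 234.0589599609375), (233.91220092773438, 185.6751708984375), 31.260501861572266) [[404.0, 253.0], [500.0, 94.0], [700.0, 215.0], [604.0, 374.0]] 87.97060305539037
body ((562.943603515625, 333.1355895996094), (424.3876037597656, 366.3409118652344), 89.94129943847656) [[380.0, 121.0], [746.0, 121.0], [746.0, 545.0], [380.0, 546.0]]
```

View pics/crop2.png

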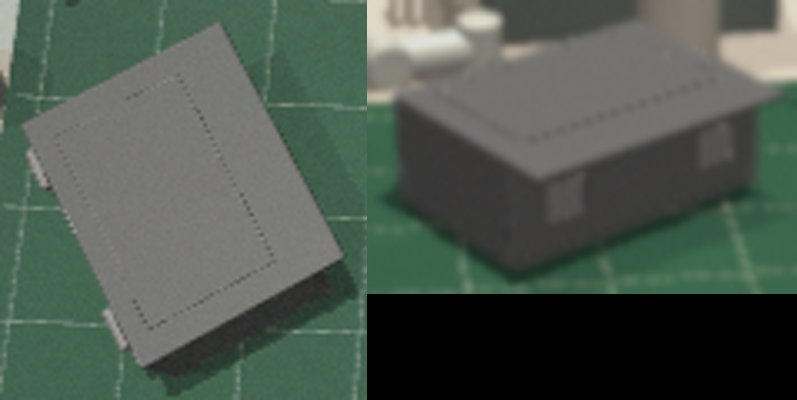

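The case tabs in the left panel at (40,168) and (115,325) are the hinges, so the overhanging lip is the right-hand edge, which runs from (220,25) to (343,258) and faces world (+x,-y). I'll push the fingers against that edge and drag it up its arc.

```bash
cat > go.py <<'E'
import sys; from h import *
# go.py x y z yaw open : rows in tool axes
x,y,z,yaw,op=map(float,sys.argv[1:6]); mx=float(sys.argv[6]) if len(sys.argv)>6 else 4.1
s=status.sense();R=np.array(s["tcp_rot"]);p=np.array(s["ee_pos"]);w=np.arctan2(R[1,0],R[0,0])
print("t",round(s["t"],2),"p",p.round(1),"yaw",round(w,3),"F",np.round(s["wrist_force"],1),"open",round(s["opening"],1),"g",round(s["grasp_force"],1),"q",np.round(s["joint_pos"],2))
dw=(yaw-w+np.pi)%(2*np.pi)-np.pi
d=np.array([x,y,z])-p;n=max(1,int(np.ceil(max(np.linalg.norm(d)/10/mx,abs(dw)/.12)-.02)))
out=[]
for i in range(n):
    c,sn=np.cos(w),np.sin(w);e=np.array([x,y,z])-p;st=e/(n-i);t=np.round(-((yaw-w+np.pi)%(2*np.pi)-np.pi)/(n-i),3)
    l=np.round([(c*st[0]+sn*st[1])/10,(sn*st[0]-c*st[1])/10,-st[2]/10],2)
    out.append([*l.tolist(),float(t),op]); p=p+10*np.array([c*l[0]+sn*l[1],sn*l[0]-c*l[1],-l[2]]); w-=t
for i in range(0,n,5): print(out[i:i+5])
E
python3 go.py 630 107 250 2.124 0.5
```

```text
t 0.1 p [ 272.1 -562.   252.2] yaw 0.451 F [0.3 0.1 0.1] open 85.3 g 0.0 q [-1.22  0.28 -0.03  1.27  0.    1.47]
[[3.23, -2.35, 0.01, -0.088, 0.5], [3.42, -2.06, 0.01, -0.088, 0.5], [3.59, -1.75, 0.01, -0.088, 0.5], [3.73, -1.42, 0.01, -0.088, 0.5], [3.84, -1.09, 0.01, -0.088, 0.5]]
[[3.92, -0.75, 0.01, -0.088, 0.5], [3.97, -0.4, 0.01, -0.088, 0.5], [3.99, -0.05, 0.01, -0.088, 0.5], [3.98, 0.3, 0.01, -0.088, 0.5], [3.94, 0.65, 0.01, -0.088, 0.5]]
[[3.87, 0.99, 0.01, -0.088, 0.5], [3.77, 1.33, 0.01, -0.088, 0.5], [3.63, 1.66, 0.01, -0.088, 0.5], [3.48, 1.97, 0.02, -0.088, 0.5], [3.29, 2.27, 0.01, -0.088, 0.5]]
[[3.08, 2.55, 0.02, -0.088, 0.5], [2.84, 2.8, 0.01, -0.088, 0.5], [2.58, 3.04, 0.02, -0.089, 0.5], [2.3, 3.27, 0.01, -0.088, 0.5]]
```

>>> step_arm:
  series:
    - [3.2,-2.3,0,-0.088,0.5]
    - [3.4,-2.1,0,-0.088,0.5]
    - [3.6,-1.7,0,-0.088,0.5]
    - [3.7,-1.4,0,-0.088,0.5]
    - [3.8,-1.1,0,-0.088,0.5]

```text
t: 0.52
ee_pos: [366.2, -385.9, 252.7]
tcp_rot: [[0.626, 0.78, -0.0], [0.78, -0.626, 0.001], [0.0, -0.001, -1.0]]
wrist_force: [0.7, -1.6, -0.1]
opening: 42.6
grasp_force: 0.0
```

>>> step_arm:
  series:
    - [3.9,-0.7,0,-0.088,0.5]
    - [4.0,-0.4,0,-0.088,0.5]
    - [4.0,0,0,-0.088,0.5]
    - [4.0,0.3,0,-0.088,0.5]
    - [3.9,0.7,0,-0.088,0.5]

```text
t: 0.93
ee_pos: [461.6, -210.4, 253.0]
tcp_rot: [[0.234, 0.972, -0.001], [0.972, -0.234, 0.0], [0.0, -0.001, -1.0]]
wrist_force: [0.1, -0.5, 0.3]
opening: 42.7
grasp_force: 0.0
```

>>> step_arm:
  series:
    - [3.9,1.0,0,-0.088,0.5]
    - [3.8,1.3,0,-0.088,0.5]
    - [3.6,1.7,0,-0.088,0.5]
    - [3.5,2.0,0,-0.088,0.5]
    - [3.3,2.3,0,-0.088,0.5]

```text
t: 1.35
ee_pos: [556.8, -33.7, 252.9]
tcp_rot: [[-0.203, 0.979, -0.001], [0.979, 0.203, 0.0], [0.0, -0.001, -1.0]]
wrist_force: [1.0, -0.1, 0.1]
opening: 42.9
grasp_force: 0.0
```

>>> step_arm:
  series:
    - [3.1,2.5,0,-0.088,0.5]
    - [2.8,2.8,0,-0.088,0.5]
    - [2.6,3.0,0,-0.089,0.5]
    - [2.3,3.2,0,-0.088,0.5]
    - [0,0,0,0,0.5]

```text
t: 1.77
ee_pos: [632.8, 110.3, 252.3]
tcp_rot: [[-0.533, 0.846, 0.002], [0.846, 0.533, 0.003], [0.002, 0.003, -1.0]]
wrist_force: [0.4, -0.5, -0.5]
opening: 42.6
grasp_force: 0.0
```

```bash
python3 go.py 630 107 88 2.124 0.5
```

```text
t 1.77 p [632.8 110.3 252.3] yaw 2.132 F [ 0.4 -0.5 -0.5] open 42.6 g 0.0 q [0.07 0.31 0.01 1.27 0.   1.08]
[[-0.03, -0.1, 4.11, 0.002, 0.5], [-0.03, -0.1, 4.11, 0.002, 0.5], [-0.03, -0.11, 4.11, 0.002, 0.5], [-0.04, -0.1, 4.1, 0.002, 0.5]]
```

>>> step_arm:
  series:
    - [0,0,4.1,0,0.5]
    - [0,0,4.1,0,0.5]
    - [0,0,4.1,0,0.5]
    - [0,0,4.1,0,0.5]
    - [0,0,0,0,0.5]

```text
t: 2.18
ee_pos: [622.3, 103.6, 79.7]
tcp_rot: [[-0.525, 0.851, -0.018], [0.851, 0.525, -0.001], [0.008, -0.016, -1.0]]
wrist_force: [-3.0, 0.4, -1.7]
opening: 42.5
grasp_force: 0.0
```

>>> step_arm:
  series:
    - [2,0,0,0,0.5]
    - [1.5,0,0,0,0.5]
    - [0,0,0,0,0.5]

```text
t: 2.43
ee_pos: [611.1, 136.2, 90.9]
tcp_rot: [[-0.527, 0.85, -0.0], [0.85, 0.527, 0.001], [0.001, 0.001, -1.0]]
wrist_force: [-0.7, -0.3, -0.1]
opening: 42.5
grasp_force: 0.0
```

>>> step_arm:
  series:
    - [0.5,0,0,0,0.5]
    - [0.3,0,0,0,0.5]
    - [0,0,0,0,0.5]

```text
t: 2.68
ee_pos: [608.4, 141.5, 90.7]
tcp_rot: [[-0.526, 0.851, 0.002], [0.851, 0.526, 0.0], [-0.001, 0.002, -1.0]]
wrist_force: [-0.0, 1.0, 0.5]
opening: 42.7
grasp_force: 0.0
```

>>> step_arm:
  series:
    - [0.3,0,0,0,0.5]
    - [0.3,0,0,0,0.5]
    - [0,0,0,0,0.5]

```text
t: 2.93
ee_pos: [604.6, 146.4, 89.5]
tcp_rot: [[-0.525, 0.851, -0.0], [0.851, 0.525, 0.0], [0.0, 0.0, -1.0]]
wrist_force: [-0.3, -0.2, 0.6]
opening: 42.8
grasp_force: 0.0
```

>>> step_arm:
  series:
    - [0.2,0,0,0,0.5]
    - [0,0,0,0,0.5]

```text
t: 3.1
ee_pos: [603.5, 148.0, 89.2]
tcp_rot: [[-0.525, 0.851, -0.0], [0.851, 0.525, 0.0], [0.0, -0.0, -1.0]]
wrist_force: [0.1, -0.1, -1.2]
opening: 42.8
grasp_force: 0.0
```

>>> step_arm:
  series:
    - [0.2,0,0,0,0.5]
    - [0,0,0,0,0.5]

```text
t: 3.27
ee_pos: [603.1, 148.8, 89.3]
tcp_rot: [[-0.525, 0.851, 0.001], [0.851, 0.525, -0.002], [-0.003, -0.0, -1.0]]
wrist_force: [1.8, -3.6, -0.9]
opening: 43.0
grasp_force: 1.8
```

>>> step_arm:
  series:
    - [0.3,0,0,0,0.5]
    - [0,0,0,0,0.5]

```text
t: 3.43
ee_pos: [603.1, 148.9, 89.7]
tcp_rot: [[-0.524, 0.852, 0.004], [0.852, 0.524, -0.008], [-0.009, -0.001, -1.0]]
wrist_force: [4.8, -10.1, -1.9]
opening: 42.6
grasp_force: 5.4
```

>>> step_arm:
  series:
    - [0,0,-0.4,0,0.5]
    - [0,0,-0.4,0,0.5]
    - [0,0,0,0,0.5]

```text
t: 3.68
ee_pos: [603.0, 149.2, 98.3]
tcp_rot: [[-0.524, 0.852, 0.004], [0.852, 0.524, -0.007], [-0.008, -0.0, -1.0]]
wrist_force: [3.8, -9.2, -0.4]
opening: 42.6
grasp_force: 4.6
```

```bash
cat > lid.py <<'E'
from h import *
d=grab("top");p=pts(d);roi=np.zeros(p.shape[:2],bool);roi[100:300,60:260]=1
h=np.array([504,310.]);ex=np.array([-.526,.851]);ey=np.array([-.851,-.526])
u=-(p[...,:2]-h)@ex;v=(p[...,:2]-h)@ey
for c in (-100,-70,70,100):
    m=roi&(abs(v-c)<12)&(p[...,2]>40)&(p[...,2]<300)&(u>-60)&(u<195)
    a=np.polyfit(u[m&(u>10)],p[...,2][m&(u>10)],1) if (m&(u>10)).sum()>20 else None
    print(c,m.sum(),"slope/ht",a, "zmax",p[...,2][m].max() if m.any() else 0)
E
python3 lid.py
```

```text
-100 0 slope/ht None zmax 0
-70 24 slope/ht [ 0.09414447 81.32547519] zmax 96.5724770565347
70 544 slope/ht [ 0.2350789  72.42556082] zmax 182.5577938098586
100 607 slope/ht [4.78700557e-02 8.56956415e+01] zmax 99.3398443231988
```

The lid rises with the fingers, so friction holds. I'll follow the arc.

>>> step_arm:
  series:
    - [0.05,0,-0.7,0,0.5]
    - [0.1,0,-0.7,0,0.5]
    - [0.1,0,-0.7,0,0.5]
    - [0.1,0,-0.6,0,0.5]
    - [0.05,0,0,0,0.5]

```text
t: 4.15
ee_pos: [601.0, 152.5, 126.1]
tcp_rot: [[-0.524, 0.852, 0.004], [0.852, 0.524, -0.007], [-0.008, 0.0, -1.0]]
wrist_force: [3.9, -10.7, 0.3]
opening: 42.6
grasp_force: 5.3
```

>>> step_arm:
  series:
    - [0.15,0,-0.7,0,0.5]
    - [0.2,0,-0.7,0,0.5]
    - [0.2,0,-0.6,0,0.5]
    - [0.2,0,-0.6,0,0.5]
    - [0,0,0,0,0.5]

```text
t: 4.57
ee_pos: [597.0, 159.2, 152.5]
tcp_rot: [[-0.524, 0.852, 0.005], [0.852, 0.524, -0.007], [-0.008, 0.001, -1.0]]
wrist_force: [3.2, -9.2, 1.4]
opening: 42.6
grasp_force: 4.7
```

```bash
python3 lid.py
```

```text
-100 7 slope/ht None zmax 123.21656643855852
-70 89 slope/ht [ 0.35636367 89.77915162] zmax 130.05949554754818
70 639 slope/ht [ 0.6152711  72.11619265] zmax 236.18149345221718
100 655 slope/ht [ 0.28819892 88.56435145] zmax 150.8824320330724
```

>>> step_arm:
  series:
    - [0.5,0,-1.2,0,0.5]
    - [0.6,0,-1.2,0,0.5]
    - [0.7,0,-1.1,0,0.5]
    - [0.8,0,-1.1,0,0.5]
    - [0,0,0,0,0.5]

```text
t: 5.03
ee_pos: [583.5, 183.4, 200.3]
tcp_rot: [[-0.525, 0.851, 0.007], [0.851, 0.525, -0.002], [-0.005, 0.004, -1.0]]
wrist_force: [2.6, -6.6, 4.4]
opening: 42.6
grasp_force: 3.7
```

>>> step_arm:
  series:
    - [0.9,0,-0.9,0,0.5]
    - [0.9,0,-0.9,0,0.5]
    - [1.0,0,-0.8,0,0.5]
    - [1.1,0,-0.7,0,0.5]
    - [0,0,0,0,0.5]

```text
t: 5.45
ee_pos: [561.3, 218.8, 231.7]
tcp_rot: [[-0.526, 0.85, 0.003], [0.85, 0.526, 0.002], [0.0, 0.004, -1.0]]
wrist_force: [1.2, -2.1, 0.2]
opening: 42.5
grasp_force: 0.8
```

>>> step_arm:
  series:
    - [1.1,0,-0.6,0,0.5]
    - [1.2,0,-0.5,0,0.5]
    - [1.2,0,-0.4,0,0.5]
    - [1.2,0,-0.4,0,0.5]
    - [0,0,0,0,0.5]

```text
t: 5.87
ee_pos: [534.5, 259.6, 248.7]
tcp_rot: [[-0.528, 0.849, -0.001], [0.849, 0.528, 0.002], [0.002, -0.0, -1.0]]
wrist_force: [0.1, -0.9, -0.6]
opening: 43.1
grasp_force: 0.2
```

```bash
python3 lid.py; python3 go.py 504 310 255 2.124 .5; python3 -c "
from h import *
save(grab('side'),'side1')"
```

```text
-100 316 slope/ht [-3.19053612e-02  6.84400514e+01] zmax 254.11922284347872
-70 47 slope/ht [ -3.41352312 573.85358788] zmax 83.28973703248562
70 142 slope/ht [ -1.67326045 317.4811356 ] zmax 299.64825436006936
100 183 slope/ht [ -0.8988776  198.92439918] zmax 257.26282041988077
t 5.92 p [535.  258.7 248.3] yaw 2.126 F [ 1.5  0.1 -0.6] open 42.6 g 0.2 q [ 0.34  0.23 -0.1   1.24  0.    1.36]
[[3.0, 0.03, -0.34, 0.001, 0.5], [2.99, 0.04, -0.33, 0.001, 0.5]]
```

View pics/side1.png

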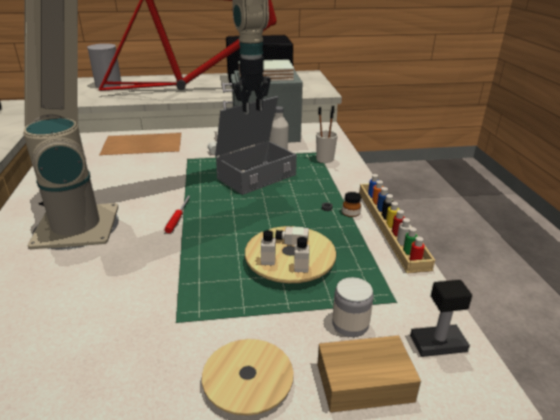

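The lid, at about (245,128), stands nearly upright against the fingers. I'll push it on past upright.

>>> step_arm:
  series:
    - [1.2,0,0,0,0.5]
    - [1.2,0,0,0,0.5]
    - [1.2,0,0,0,0.5]
    - [1.2,0,0,0,0.5]
    - [1.0,0,0,0,0.5]

```text
t: 6.38
ee_pos: [504.6, 307.8, 248.0]
tcp_rot: [[-0.526, 0.851, -0.001], [0.851, 0.526, 0.0], [0.001, -0.001, -1.0]]
wrist_force: [-0.1, 0.8, -0.8]
opening: 42.9
grasp_force: 0.1
```

>>> step_arm:
  series:
    - [1.0,0,0,0,0.5]
    - [1.0,0,0,0,0.5]
    - [1.0,0,0,0,0.5]
    - [1.0,0,0,0,0.5]
    - [0,0,0,0,0.5]

```text
t: 6.8
ee_pos: [483.6, 342.2, 248.4]
tcp_rot: [[-0.527, 0.85, -0.0], [0.85, 0.527, 0.001], [0.001, -0.0, -1.0]]
wrist_force: [0.6, -0.4, 0.4]
opening: 42.9
grasp_force: 0.0
```

>>> step_arm:
  series:
    - [0.6,0,0,0,0.5]
    - [0.6,0,0,0,0.5]
    - [0.6,0,0,0,0.5]
    - [0,0,0,0,0.5]
    - [0,0,0,0,0.5]

```text
t: 7.22
ee_pos: [480.9, 346.9, 248.5]
tcp_rot: [[-0.52, 0.854, 0.013], [0.854, 0.52, -0.023], [-0.027, -0.001, -1.0]]
wrist_force: [13.1, -24.3, 0.6]
opening: 42.7
grasp_force: 13.1
```

The lid is firm on its stop. I'll back off, look, and head for the bottle.

>>> step_arm:
  series:
    - [-1.5,0,0,0,0.5]
    - [-3,0,0,0,0.5]
    - [-4,0,0,0,0.6]
    - [-4,0,0,0,0.6]
    - [-4,0,0,0,0.6]

```text
t: 7.63
ee_pos: [562.7, 214.1, 248.5]
tcp_rot: [[-0.525, 0.851, 0.0], [0.851, 0.525, 0.0], [-0.0, 0.0, -1.0]]
wrist_force: [0.7, -0.6, 0.5]
opening: 51.6
grasp_force: 0.0
```

```bash
python3 go.py 594 -206 200 2.876 0.65
```

```text
t 7.63 p [562.7 214.1 248.5] yaw 2.124 F [ 0.7 -0.6  0.5] open 51.6 g 0.0 q [ 0.26  0.24 -0.09  1.25  0.    1.27]
[[-3.4, -1.76, 0.44, -0.068, 0.65], [-3.27, -1.99, 0.44, -0.068, 0.65], [-3.13, -2.21, 0.44, -0.068, 0.65], [-2.97, -2.42, 0.44, -0.068, 0.65], [-2.8, -2.61, 0.44, -0.069, 0.65]]
[[-2.61, -2.8, 0.44, -0.068, 0.65], [-2.42, -2.97, 0.44, -0.069, 0.65], [-2.21, -3.13, 0.44, -0.068, 0.65], [-1.99, -3.27, 0.44, -0.069, 0.65], [-1.76, -3.41, 0.44, -0.068, 0.65]]
[[-1.52, -3.51, 0.45, -0.069, 0.65]]
```

>>> step_arm:
  series:
    - [-3.4,-1.8,0.4,-0.068,0.65]
    - [-3.3,-2.0,0.4,-0.068,0.65]
    - [-3.1,-2.2,0.4,-0.068,0.65]
    - [-3.0,-2.4,0.4,-0.068,0.65]
    - [-2.8,-2.6,0.4,-0.069,0.65]

```text
t: 8.05
ee_pos: [576.3, 22.4, 228.3]
tcp_rot: [[-0.781, 0.624, 0.0], [0.624, 0.781, -0.0], [-0.0, 0.0, -1.0]]
wrist_force: [0.5, 0.2, 0.1]
opening: 55.7
grasp_force: 0.0
```

>>> step_arm:
  series:
    - [-2.6,-2.8,0.4,-0.068,0.65]
    - [-2.4,-3.0,0.4,-0.069,0.65]
    - [-2.2,-3.1,0.4,-0.068,0.65]
    - [-2.0,-3.3,0.4,-0.069,0.65]
    - [-1.8,-3.4,0.4,-0.068,0.65]

```text
t: 8.47
ee_pos: [590.3, -168.9, 208.3]
tcp_rot: [[-0.945, 0.326, 0.0], [0.326, 0.945, 0.0], [-0.0, 0.0, -1.0]]
wrist_force: [1.2, -0.2, 0.7]
opening: 55.8
grasp_force: 0.0
```

>>> step_arm:
  series:
    - [-1.5,-3.5,0,-0.069,0.65]
    - [0,0,0,0,0.65]
    - [0,0,0,0,0.65]
    - [0,0,0,0,0.65]

```text
t: 8.8
ee_pos: [592.9, -204.7, 208.2]
tcp_rot: [[-0.964, 0.264, -0.0], [0.264, 0.964, 0.001], [0.001, 0.001, -1.0]]
wrist_force: [0.4, 0.1, 0.3]
opening: 55.5
grasp_force: 0.0
```

```bash
python3 - <<'E'
from h import *
d=grab("wrist");save(d,"wrist1");p=pts(d);im=d["pixels"].astype(int)
s=status.sense();print(s["ee_pos"],s["opening"])
m=(p[...,2]>55)&(p[...,2]<80)&(np.linalg.norm(p[...,:2]-[590,-204],axis=-1)<75)
n,l,st,c=cv2.connectedComponentsWithStats(m.astype(np.uint8))
for i in range(1,n):
  if st[i,4]>200: q=p[l==i];print("bottle",st[i],q.mean(0),cv2.minAreaRect(q[:,:2].astype(np.float32)))
t=grab("top");save(t,"top2");P=pts(t)
h=np.array([504,310.]);ex=np.array([-.526,.851]);ey=np.array([-.851,-.526]);roi=np.zeros(P.shape[:2],bool);roi[100:320,60:260]=1
xc=(P[...,:2]-h)@ex+75;yc=(P[...,:2]-h)@ey
m=roi&(P[...,2]>22)&(P[...,2]<40)&(abs(xc)<66)&(abs(yc)<106)
q=np.c_[xc[m],yc[m]].astype(np.float32);print("tape",cv2.minEnclosingCircle(q),m.sum())
m=roi&(P[...,2]>74)&(P[...,2]<90)&(xc<80);r=np.c_[xc[m],yc[m]];print("rim",r.min(0),r.max(0),cv2.minAreaRect(P[m][:,:2].astype(np.float32)))
m=roi&(P[...,2]>3)&(P[...,2]<15)&(abs(xc)<66)&(abs(yc)<106);print("floor",np.median(P[m][:,2]))
m=roi&(P[...,2]>100)&(xc>60)&(xc<200)&(abs(yc)<110);a=np.polyfit(P[m][:,2],xc[m],1);print("lid lean angle",90+np.degrees(np.arctan(a[0])),m.sum())
E
```

```text
[ 592.92141079 -203.98114065  208.23684929] 55.31854775669483
bottle [ 263  148   41  100 3621] [ 590.88700701 -204.12204756   67.37372144] ((590.1453857421875, -203.82151794433594), (34.39750671386719, 84.46147918701172), 74.6291275024414)
tape ((-7.795115947723389, 66.4944839477539), 38.59931945800781) 265
rim [-461.299049   -323.53467795] [ 79.98882062 115.37402416] ((658.4525756835938, 132.2157440185547), (454.35791015625, 495.44873046875), 10.677486419677734)
floor 5.504222041506637
lid lean angle 109.04482805203654 3272
```

View pics/wrist1.png

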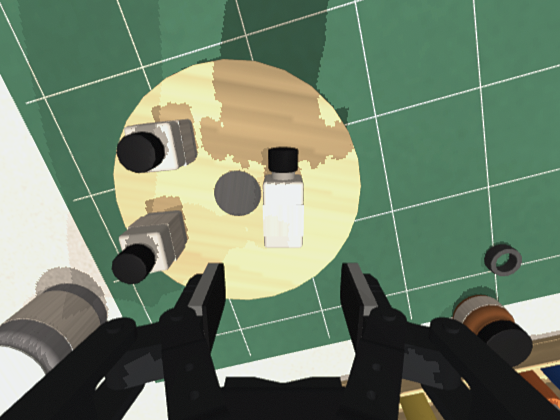

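View pics/top2.png

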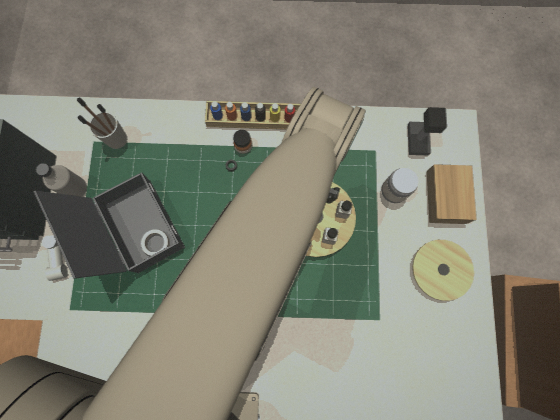

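Wrist view: the lying bottle at (283,200) lies between the fingers, clear of the standing ones at (140,152) and (133,263). Top view: the lid rests open (measured 109°) and the tape roll is at (153,241) in the case. Descending to grasp.

>>> step_arm:
  series:
    - [-0.2,0,3.5,0,0.65]
    - [0,0,3.5,0,0.65]
    - [0,0,3,0,0.65]
    - [0,0,2,0,0.65]
    - [0,0,1,0,0.65]

```text
t: 9.32
ee_pos: [592.7, -202.4, 74.9]
tcp_rot: [[-0.965, 0.261, -0.005], [0.261, 0.965, 0.003], [0.006, 0.001, -1.0]]
wrist_force: [-0.4, 0.9, -0.9]
opening: 55.6
grasp_force: 0.0
```

>>> step_arm:
  series:
    - [0,0,0.5,0,0.65]
    - [0,0,0.5,0,0.65]
    - [0,0,0.4,0,0.65]
    - [0,0,0,0,0.65]
    - [0,0,0,0,0.65]

```text
t: 9.73
ee_pos: [595.9, -205.6, 65.5]
tcp_rot: [[-0.965, 0.263, 0.002], [0.263, 0.965, -0.001], [-0.002, -0.0, -1.0]]
wrist_force: [0.3, 0.5, -0.3]
opening: 55.1
grasp_force: 0.0
```

>>> step_arm:
  series:
    - [0,0,0.2,0,0.55]
    - [0,0,0,0,0.47]
    - [0,0,0,0,0.42]
    - [0,0,0,0,0.38]
    - [0,0,0,0,0.34]
  force: 25

```text
t: 10.15
ee_pos: [595.4, -205.5, 62.8]
tcp_rot: [[-0.965, 0.263, 0.001], [0.263, 0.965, -0.0], [-0.001, -0.0, -1.0]]
wrist_force: [0.4, 0.5, 1.4]
opening: 33.4
grasp_force: 25.5
```

>>> step_arm:
  series:
    - [0,0,0,0,0.2]
    - [0,0,0,0,0.2]
    - [0,0,0,0,0.2]
  force: 25

```text
t: 10.4
ee_pos: [595.4, -205.6, 62.8]
tcp_rot: [[-0.965, 0.263, 0.001], [0.263, 0.965, -0.0], [-0.001, -0.0, -1.0]]
wrist_force: [0.1, 0.1, 3.2]
opening: 33.6
grasp_force: 25.7
```

>>> step_arm:
  series:
    - [0,0,-0.5,0,0.2]
    - [0,0,-1,0,0.2]
    - [0,0,-2,0,0.2]
    - [0,0,-3,0,0.2]
    - [0,0,-3,0,0.2]

```text
t: 10.82
ee_pos: [593.9, -204.7, 157.5]
tcp_rot: [[-0.965, 0.263, -0.003], [0.263, 0.965, 0.001], [0.003, 0.001, -1.0]]
wrist_force: [0.5, -0.9, -0.5]
opening: 33.5
grasp_force: 25.2
```

>>> step_arm:
  series:
    - [0,0,-3,0,0.2]
    - [0,0,-2,0,0.2]
    - [0,0,0,0,0.2]
    - [0,0,0,0,0.2]

```text
t: 11.15
ee_pos: [596.0, -205.7, 209.3]
tcp_rot: [[-0.965, 0.263, 0.003], [0.263, 0.965, -0.002], [-0.004, -0.001, -1.0]]
wrist_force: [-0.5, -0.3, -2.0]
opening: 33.5
grasp_force: 25.2
```

```bash
python3 - <<'E'
from h import *
d=grab("wrist");save(d,"wrist2");p=pts(d);s=status.sense();R=np.array(s["tcp_rot"]);L=(p-s["ee_pos"])@R
print(s["ee_pos"],s["opening"],s["grasp_force"])
im=d["pixels"].astype(int)
m=(L[...,2]>-14)&(L[...,2]<45)&(abs(L[...,1])<15)&(abs(L[...,0])<80)&(d["z_map"]>0)
print("held x range",np.percentile(L[m],[1,50,99],axis=0).round(1))
E
python3 go.py 568 276 210 3.695 .2
```

```text
[ 594.85263125 -205.17271476  207.33343428] 33.69907339299871 25.206438302993774
held x range [[-35.6 -14.6  -9.7]
 [ 10.7  -0.2  -8.1]
 [ 46.1  14.6  15.2]]
t 11.2 p [ 594.9 -205.2  207.3] yaw 2.876 F [ 0.2 -0.1 -1.5] open 33.7 g 25.2 q [-0.43  0.31 -0.08  1.18 -0.   -0.17]
[[1.27, 3.81, -0.02, -0.068, 0.2], [1.01, 3.89, -0.02, -0.068, 0.2], [0.74, 3.95, -0.02, -0.068, 0.2], [0.47, 3.99, -0.02, -0.068, 0.2], [0.2, 4.01, -0.02, -0.068, 0.2]]
[[-0.07, 4.01, -0.02, -0.068, 0.2], [-0.35, 4.0, -0.02, -0.069, 0.2], [-0.62, 3.97, -0.03, -0.068, 0.2], [-0.89, 3.92, -0.02, -0.069, 0.2], [-1.16, 3.84, -0.03, -0.068, 0.2]]
[[-1.42, 3.76, -0.02, -0.069, 0.2], [-1.67, 3.65, -0.03, -0.068, 0.2]]
```

View pics/wrist2.png

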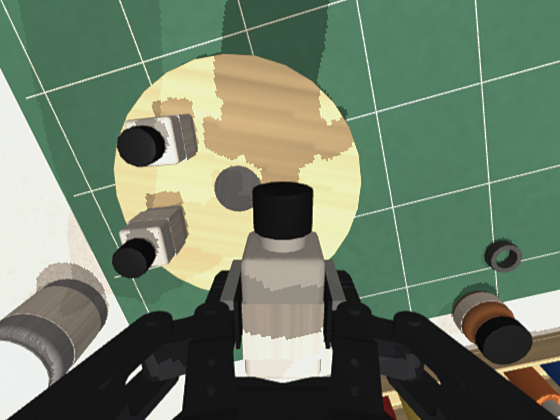

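The bottle is held level and centred, with its cap at (283,210), and the two standing bottles are still upright. Moving over to the case.

```bash
python3 go.py 583.5 271 195 3.695 .2
```

```text
t 11.2 p [ 594.9 -205.2  207.3] yaw 2.876 F [ 0.2 -0.1 -1.5] open 33.7 g 25.2 q [-0.43  0.31 -0.08  1.18 -0.   -0.17]
[[1.13, 3.8, 0.1, -0.068, 0.2], [0.87, 3.87, 0.1, -0.068, 0.2], [0.61, 3.92, 0.1, -0.068, 0.2], [0.34, 3.96, 0.1, -0.068, 0.2], [0.07, 3.97, 0.1, -0.068, 0.2]]
[[-0.2, 3.96, 0.1, -0.068, 0.2], [-0.47, 3.94, 0.11, -0.069, 0.2], [-0.74, 3.9, 0.1, -0.068, 0.2], [-1.0, 3.84, 0.11, -0.069, 0.2], [-1.27, 3.76, 0.1, -0.068, 0.2]]
[[-1.52, 3.67, 0.11, -0.069, 0.2], [-1.77, 3.56, 0.1, -0.068, 0.2]]
```

>>> step_arm:
  series:
    - [0.6,1.9,0,-0.034,0.2]
    - [1.0,3.8,0.1,-0.068,0.2]
    - [0.7,3.9,0.1,-0.068,0.2]
    - [0.5,4.0,0.1,-0.068,0.2]
    - [0.2,4.0,0.1,-0.068,0.2]

```text
t: 11.62
ee_pos: [588.6, -24.4, 200.6]
tcp_rot: [[-0.999, -0.043, -0.005], [-0.043, 0.999, 0.001], [0.005, 0.001, -1.0]]
wrist_force: [0.3, -0.5, -0.1]
opening: 33.5
grasp_force: 25.2
```

>>> step_arm:
  series:
    - [0,4.0,0.1,-0.068,0.2]
    - [-0.3,3.9,0.1,-0.068,0.2]
    - [-0.6,3.9,0.1,-0.068,0.2]
    - [-0.9,3.9,0.1,-0.068,0.2]
    - [-1.1,3.8,0.1,-0.068,0.2]

```text
t: 12.03
ee_pos: [582.9, 173.5, 195.7]
tcp_rot: [[-0.927, -0.374, -0.004], [-0.374, 0.927, -0.001], [0.004, 0.001, -1.0]]
wrist_force: [0.3, 0.5, -0.9]
opening: 33.4
grasp_force: 25.2
```

>>> step_arm:
  series:
    - [-1.4,3.7,0.1,-0.068,0.2]
    - [-1.6,3.6,0.1,-0.068,0.2]
    - [-0.9,1.8,0,-0.034,0.2]
    - [0,0,0,0,0.2]
    - [0,0,0,0,0.2]

```text
t: 12.45
ee_pos: [580.3, 271.6, 193.7]
tcp_rot: [[-0.851, -0.525, -0.004], [-0.525, 0.851, -0.002], [0.005, 0.001, -1.0]]
wrist_force: [-0.3, -0.2, -0.5]
opening: 33.4
grasp_force: 25.2
```

```bash
python3 - <<'E'
from h import *
t=grab("wrist");save(t,"wrist3")
t=grab("top");save(t,"top3");P=pts(t)
h=np.array([504,310.]);ex=np.array([-.526,.851]);ey=np.array([-.851,-.526])
xc=(P[...,:2]-h)@ex+75;yc=(P[...,:2]-h)@ey
p,im=(lambda f:(f["p"],f["im"]))(np.load("pics/wrist3.npz"))
xw=(p[...,:2]-h)@ex+75;yw=(p[...,:2]-h)@ey
for n,Q,x,y in(("top",P,xc,yc),("wrist",p,xw,yw)):
  m=(Q[...,2]>76)&(Q[...,2]<84)&(abs(x)<90)&(abs(y)<125)
  for a,lo,hi,b in ((x,-90,-60,y),(x,60,90,y),(y,-125,-95,x),(y,95,125,x)):
    k=m&(a>lo)&(a<hi)&(abs(b)<60)
    if k.sum()>5: print(n,"rim",lo,np.percentile(a[k],[2,50,98]).round(1),k.sum())
  k=(Q[...,2]>22)&(Q[...,2]<32)&(abs(x)<66)&(y>15)&(y<107)
  if k.sum()>20: print(n,"tape",cv2.minEnclosingCircle(np.c_[x[k],y[k]].astype(np.float32)))
E
python3 go.py 583.5 271 195 3.695 .2
```

```text
top rim -90 [-73.7 -70.5 -67.8] 80
top rim 60 [70.3 73.9 80. ] 133
top rim -125 [-114.2 -110.4 -108.1] 29
top rim 95 [108.8 112.5 115.3] 105
top tape ((-7.532132148742676, 65.92454528808594), 38.49037170410156)
wrist rim -90 [-73.5 -70.1 -67.8] 1537
wrist rim 60 [69.9 72.8 77.4] 1882
wrist tape ((-7.953210830688477, 65.65090942382812), 37.975833892822266)
t 12.55 p [581.  270.  194.6] yaw -2.592 F [-0.6  1.  -0.5] open 33.2 g 25.2 q [ 0.33  0.34 -0.07  1.17 -0.   -0.22]
[[-0.27, -0.04, -0.04, -0.004, 0.2]]
```

View pics/wrist3.png

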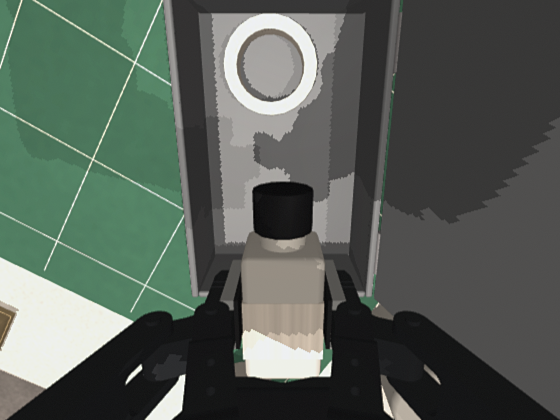

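Wrist view: the tape roll at (270,65) is well clear of the held bottle, with its cap at (283,205), and the bottle is inside the case walls. Lowering gently.

>>> step_arm:
  series:
    - [0,0,2.5,0,0.2]
    - [0,0,3,0,0.2]
    - [0,0,3,0,0.2]
    - [0,0,2.5,0,0.2]
    - [0,0,1.5,0,0.2]

```text
t: 12.97
ee_pos: [579.7, 268.1, 67.5]
tcp_rot: [[-0.854, -0.52, -0.006], [-0.52, 0.854, -0.002], [0.006, 0.001, -1.0]]
wrist_force: [-0.5, 0.4, -0.3]
opening: 33.7
grasp_force: 25.3
```

>>> step_arm:
  series:
    - [0,0,1,0,0.2]
    - [0,0,0.6,0,0.2]
    - [0,0,0.4,0,0.2]
    - [0,0,0,0,0.2]
    - [0,0,0,0,0.2]

```text
t: 13.38
ee_pos: [582.9, 270.9, 52.3]
tcp_rot: [[-0.853, -0.522, 0.002], [-0.522, 0.853, 0.001], [-0.002, -0.0, -1.0]]
wrist_force: [-0.3, 0.0, -0.5]
opening: 34.1
grasp_force: 25.3
```

>>> step_arm:
  series:
    - [0,0,0.4,0,0.2]
    - [0,0,0.4,0,0.2]
    - [0,0,0.3,0,0.2]
    - [0,0,0.2,0,0.2]
    - [0,0,0,0,0.2]

```text
t: 13.8
ee_pos: [581.5, 270.9, 37.7]
tcp_rot: [[-0.852, -0.523, -0.001], [-0.523, 0.852, -0.0], [0.001, 0.0, -1.0]]
wrist_force: [0.2, 1.2, -0.5]
opening: 34.0
grasp_force: 25.3
```

>>> step_arm:
  series:
    - [0,0,0.2,0,0.2]
    - [0,0,0.1,0,0.2]
    - [0,0,0.1,0,0.2]
    - [0,0,0,0,0.2]
    - [0,0,0,0,0.2]

```text
t: 14.22
ee_pos: [582.0, 270.9, 34.3]
tcp_rot: [[-0.852, -0.523, -0.0], [-0.523, 0.852, -0.0], [0.0, -0.0, -1.0]]
wrist_force: [0.1, 0.2, -0.8]
opening: 33.8
grasp_force: 25.3
```

>>> step_arm:
  series:
    - [0,0,0.1,0,0.2]
    - [0,0,0,0,0.2]
    - [0,0,0,0,0.2]

```text
t: 14.47
ee_pos: [582.4, 271.0, 33.8]
tcp_rot: [[-0.852, -0.523, 0.001], [-0.523, 0.852, 0.0], [-0.001, -0.0, -1.0]]
wrist_force: [-0.2, -0.7, 2.1]
opening: 33.7
grasp_force: 25.6
```

Touched down, with Fz up about 3 N. Releasing.

>>> step_arm:
  series:
    - [0,0,0,0,0.42]
    - [0,0,0,0,0.45]
    - [0,0,0,0,0.5]
    - [0,0,0,0,0.6]
    - [0,0,0,0,0.6]

```text
t: 14.88
ee_pos: [582.0, 270.9, 33.1]
tcp_rot: [[-0.852, -0.523, -0.0], [-0.523, 0.852, -0.0], [0.0, 0.0, -1.0]]
wrist_force: [0.5, 0.7, 0.4]
opening: 51.1
grasp_force: 0.0
```

>>> step_arm:
  series:
    - [0,0,-0.5,0,0.6]
    - [0,0,-1,0,0.6]
    - [0,0,-2,0,0.6]
    - [0,0,-3,0,0.6]
    - [0,0,-4,0,0.6]

```text
t: 15.3
ee_pos: [579.8, 270.1, 137.3]
tcp_rot: [[-0.852, -0.523, -0.005], [-0.523, 0.852, -0.002], [0.006, 0.001, -1.0]]
wrist_force: [1.0, 1.0, -0.2]
opening: 51.2
grasp_force: 0.0
```

>>> step_arm:
  series:
    - [0,0,-4,0,0.6]
    - [0,0,-3,0,0.6]
    - [0,0,0,0,0.6]
    - [0,0,0,0,0.6]

```text
t: 15.63
ee_pos: [584.2, 271.7, 212.8]
tcp_rot: [[-0.852, -0.523, 0.007], [-0.523, 0.852, 0.003], [-0.008, -0.002, -1.0]]
wrist_force: [-0.1, -0.2, 1.0]
opening: 51.5
grasp_force: 0.0
```

```bash
python3 - <<'E'
from h import *
t=grab("wrist");save(t,"wrist4");p=pts(t)
h=np.array([504,310.]);ex=np.array([-.526,.851]);ey=np.array([-.851,-.526])
x=(p[...,:2]-h)@ex+75;y=(p[...,:2]-h)@ey
m=(p[...,2]>25)&(p[...,2]<60)&(abs(x)<50)&(y>-100)&(y<25)
print(np.percentile(p[m][:,2],[5,50,95]),cv2.minAreaRect(np.c_[x[m],y[m]].astype(np.float32)))
k=m&(p[...,2]>37);A=np.c_[x[k],y[k],np.ones(k.sum())];print("plane",np.linalg.lstsq(A,p[k][:,2],rcond=None)[0])
print(status.sense()["ee_pos"])
g=grab("side");save(g,"side4")
A=cv2.resize(g["pixels"][60:300,180:360],(450,600));B=cv2.resize(t["pixels"],(350,262));B=cv2.copyMakeBorder(B,0,338,0,0,cv2.BORDER_CONSTANT)
cv2.imwrite("pics/fin.png",np.hstack([A,B])[...,::-1])
E
```

```text
[30.17470735 39.94072532 41.37097102] ((-0.07424354553222656, -40.100372314453125), (34.10922622680664, 83.91776275634766), 0.205515056848526)
plane [ 3.57921981e-03 -1.06400814e-02  3.96844138e+01]
[582.65811863 271.16500305 210.18044733]
```

View pics/fin.png

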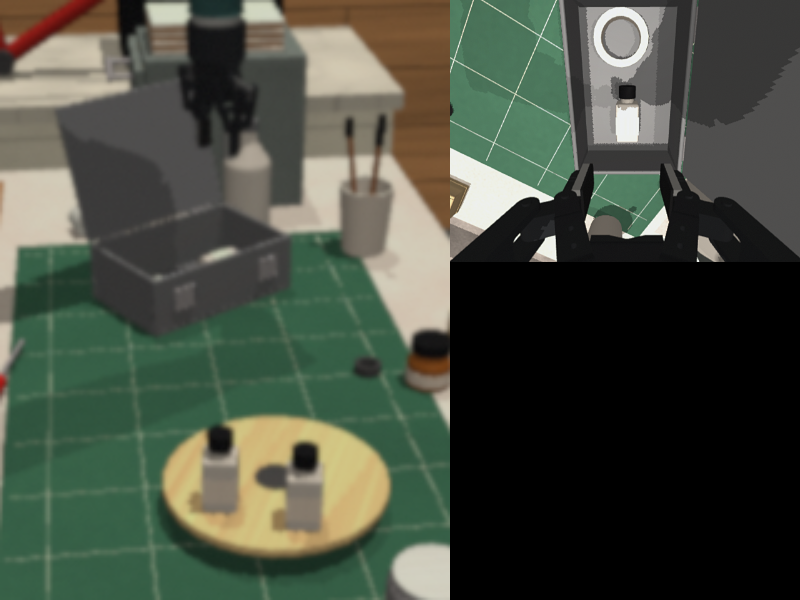

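The bottle lies flat in the case at (627,113), below the tape roll at (620,37). The lid is open and both other bottles stand at (220,470) and (304,485).

```bash
python3 -c "
from h import *
print(env.sign_off())"
```

```text
the job is handed in; nothing more can be done
None
```

The job is handed in: the lid rests open on its stop, the fallen bottle lies flat on the case floor beside the tape roll, and the other two bottles still stand upright on the stand.

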